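# Put four fittings-kit parts into their own nests

### The arm

A 6-joint arm with a two-finger parallel gripper is mounted at the origin on a cart in front of the work surface, level with it; the furniture and walls round the work are solid. World frame = base frame: x ahead of the robot, y to its left, z up, the work surface at z = 0. Lengths are in m, angles in rad, forces in N, time in s.
With the tool pointing down it reaches from about 0.35 to 0.975 m from the base axis. Payload 7.1 kg.
Tool frame: the origin (TCP) lies midway between the tips of the shut fingers; the grasp point (between the pads) lies 19 mm behind it; z points along the fingers, y is the line along which they close (so a half turn about z gives the same grasp; the last joint's range is limited). The gripper opens to 88 mm and grips with 3 to 60 N. Pads are 20 mm wide; open, the fingers measure 115 mm over their backs; the gripper's body (75 mm by 178 mm) begins 61 mm behind the grasp point.
Start: joints at [-1.353, 0.423, 1.63, -0, 1.089, -0.019], TCP at [0.147, -0.608, 0.223] pointing down, gripper open.
Joint ranges: [-3, 3], [-0.9, 2.11], [0.09, 2.58], [-1.31, 4.45], [0.11, 2.69], [-2.54, 2.54]. Speed limits (rad/s): [2.39, 2.39, 3.01, 3.14, 3.14, 3.14].

### API

Orientations are given as a unit quaternion [w, x, y, z].
In Python, from station import move_pose, movel, movej, command_gripper, wait, inverse_kinematics, read_camera, camera_info, MotionError, job_done, get_time, get_joint_pos, get_qvel, get_effort, get_tcp_pos, get_ee_rot, get_ft_force, get_ft_torque, get_grip_width, get_finger_force gives the robot as it stands. Calls block until the motion is done:
- move_pose(position, orientation): joint-space move of the TCP to a pose.
- movel(position, frame=None, v=0.15, until_force=None): straight line of the TCP; frame=None keeps the orientation; v is the mean speed in m/s. With until_force (N) it stops when the force on the tool has changed by that much, and returns True; else False.
- movej(angles): joint-space move.
- command_gripper(opening): opening from 0.0 (shut) to 1.0 (fully open); the grip force is fixed at half the most; returns when the fingers have stopped.
- wait(seconds).
- inverse_kinematics(position, orientation): joint angles nearest the present ones, or None.
- read_camera(name): name is "side" or "top" or "wrist"; returns the picture (400x640x3 uint8, red, green, blue); there is no depth.
- camera_info(name): a dict with "intrinsics" (3x3 intrinsics, pixels), "T" (4x4, takes a point from camera to world coordinates); the wrist camera has in their place "tool_from_camera" (4x4, takes a point from camera to tool coordinates, whose origin is the TCP and whose axes are the flange's). Camera axes: x right, y up, looking along -z (the intrinsics and any distortion apply to the point x, -y, -z); pixel columns grow to the right and rows downward; lengths in m; the calibration is good to about 2 mm. A picture is of the moment at which its call begins: read the wrist's pose just before it. camera_info takes no time and is no camera call.
A pose or a line that the arm cannot do raises MotionError and nothing moves.
- job_done(): hands the job in; it is judged then, once.
Readings, each from a call of its own:
- get_time(): time.
- get_joint_pos(): joint angles.
- get_qvel(): joint speeds.
- get_effort(): joint torques, N m.
- get_tcp_pos(): TCP position.
- get_ee_rot(): TCP orientation.
- get_ft_force(): force on the tool from outside, world axes, zero at the start.
- get_ft_torque(): the same for the moment, N m.
- get_grip_width(): opening from 0.0 (shut) to 1.0 (fully open).
- get_finger_force(): force on a finger pad.
Only numpy, scipy, OpenCV 4.12 (cv2) and the standard library are available. Lean on these libraries where they do the work, as an engineer would, in place of code of your own. Each camera call takes 0.05 s, during which the arm holds its last target. There are 200 camera calls.

### The job

The four parts were put back in the wrong nests. Swap them round so that each lies in the nest whose cavity is cut to its outline, upright and down on the cavity floor: pipe nipple in the small round one, conical reducer in the large round one, hex key set in the narrow slot, carton in the wide rectangle. The white mat is a free spot to set one down on the way. Do not shift the grease tin.

Things in the scene. Friction and masses are not known exactly. Their poses are not given: they have to be found in the camera images.
- nipple: short metal pipe nipple standing upright: 60 high, a 28 diameter tube with a 40 diameter flange, 8 thick, at each end; 0.14 kg. Origin: centre of its underside, z up. Can be gripped across the top flange (52 to 60 above the origin). At the start it stands on the cavity floor of the box nest.
- reducer: conical metal pipe reducer standing on its wide end: 45 high, base flange 55 diameter and 10 thick, cone above it, top flange 30 diameter (32 to 45 above the origin), which can be gripped; 0.13 kg. Origin: centre of its underside, z up. At the start it stands on the hex key nest, bridging its slot.
- hexkeys: grey folding hex key set, a narrow metal block lying flat: 34 wide (its x) by 95 long (its y) by 24 high. Origin: centre of its underside, z up. Grip across the 34 width, at 10 or more above the origin. At the start it bridges one of the two round nests.
- carton: small closed cardboard carton: 60 wide (its x) by 85 long (its y) by 38 high, rigid. Origin: centre of its underside, z up. Grip across the 60 width. At the start it bridges the other round nest (it covers the small round cavity almost wholly; of the large one up to 12 in all shows beside its long sides).
- nest_nipple: fixed grey plate with a black cavity floor, 96 (its x) by 126 (its y) by 9 high, with a central round cavity 56 diameter, 6 deep (floor 3 above the origin), for the nipple. Origin: centre of its underside, z up.
- nest_reducer: fixed grey plate with a black cavity floor like the others (96 x 126 x 9) with a central round cavity 72 diameter, 6 deep (floor 3 above the origin), for the reducer. Origin: centre of its underside, z up.
- nest_hexkey: fixed grey plate with a black cavity floor like the others (96 x 126 x 9) with a central slot 48 (its x) by 110 (its y), 6 deep (floor 3 above the origin), for the hex key set. Origin: centre of its underside, z up.
- nest_box: fixed grey plate with a black cavity floor like the others (96 x 126 x 9) with a central rectangular cavity 76 (its x) by 101 (its y), 6 deep (floor 3 above the origin), for the carton. Origin: centre of its underside, z up.
- mat: fixed flat white plastic mat, 100 (its x) by 120 (its y) by 3 thick, empty at the start: a free spot to set one part down on. Origin: centre of its underside, z up. (All the work lies to the right of the fixed vacuum line, whose gauge post, about 360 high, stands near the front edge of the bench about 0.4 m left of the robot's middle line: swing clear of it.)
- tin: round closed grease tin, 56 diameter, 24 high, a bystander to leave alone. Origin: centre of its underside.
There are look-alikes about, which are no part of the job. What is shaped like the reducer but purple or yellow is not meant.

How it is judged:
At the end, for the whole second after the job is handed in: Each of the four parts rests on the floor of its own nest's cavity (origin within 12 mm of the nest's centre seen from above and less than 6 mm above the nest's origin), upright within 0.1 rad and at rest; the grease tin has moved less than 15 mm (horizontal distance between nipple and nest_nipple below 0.012 m and z of nipple in the frame of nest_nipple below 0.006 m and angle between each of nipple, reducer, hexkeys, carton's own z axis and vertical below 0.1 rad and linear speed of each of nipple, reducer, hexkeys, carton below 0.02 m/s and angular speed of each of nipple, reducer, hexkeys, carton below 0.2 rad/s and horizontal distance between reducer and nest_reducer below 0.012 m and z of reducer in the frame of nest_reducer below 0.006 m and horizontal distance between hexkeys and nest_hexkey below 0.012 m and z of hexkeys in the frame of nest_hexkey below 0.006 m and horizontal distance between carton and nest_box below 0.012 m and z of carton in the frame of nest_box below 0.006 m and distance of tin from where it was at the start of the episode below 0.015 m); the robot touches nothing.
It fails at once if the grease tin is shifted by more than 15 mm (distance of tin from where it was at the start of the episode above 0.015 m).
It also fails if it takes over 134 s, if anything falls off the work surface, if the arm or the gripper's body presses on something with over 40 N, if the wrist force passes 120 N, or if a joint passes its speed limit or range.

## Working session

There is one attempt and no reset: what is moved stays moved. The work goes in short steps, each a Python script; the robot and the scene stay as the last script left them, time stands still between calls to the robot, and variables do not carry over. Pictures are saved under pics/ and viewed, at most 14 in all, crops included, and the job is handed in when it is done.

```bash
mkdir -p pics; ls; python3 - <<'E'
from station import *
import cv2,numpy as np
for n in ("top","side","wrist"):
    cv2.imwrite(f"pics/{n}0.png",read_camera(n)[:,:,::-1])
    print(n,{k:(np.round(v,4).tolist() if not isinstance(v,str) else v) for k,v in camera_info(n).items()})
print(get_time(),get_tcp_pos(),get_ee_rot())
E
```

```text
pics
top {'intrinsics': [[492.2739, 0.0, 318.151], [0.0, 492.2739, 197.0657], [0.0, 0.0, 1.0]], 'T': [[0.0093, 0.9928, -0.1191, 0.4408], [-0.9999, 0.0079, -0.0121, -0.2325], [-0.0111, 0.1192, 0.9928, 1.2253], [0.0, 0.0, 0.0, 1.0]]}
side {'intrinsics': [[473.5839, 0.0, 330.5444], [0.0, 473.5839, 190.3232], [0.0, 0.0, 1.0]], 'T': [[-0.2632, -0.8502, 0.456, 1.1457], [0.9647, -0.2345, 0.1197, -0.09], [0.0051, 0.4714, 0.8819, 1.1331], [0.0, 0.0, 0.0, 1.0]]}
wrist {'intrinsics': [[306.0643, 0.0, 317.7679], [0.0, 306.0643, 191.3237], [0.0, 0.0, 1.0]], 'tool_from_camera': [[0.0005, 0.9647, 0.2634, 0.0721], [1.0, -0.0003, -0.0008, 0.0003], [-0.0007, 0.2634, -0.9647, -0.1621], [0.0, 0.0, 0.0, 1.0]]}
0.15 [ 0.14654497 -0.60711396  0.22205876] [-6.15835102e-04  9.92998919e-01  1.18121817e-01 -6.37866250e-05]
```

View pics/top0.png

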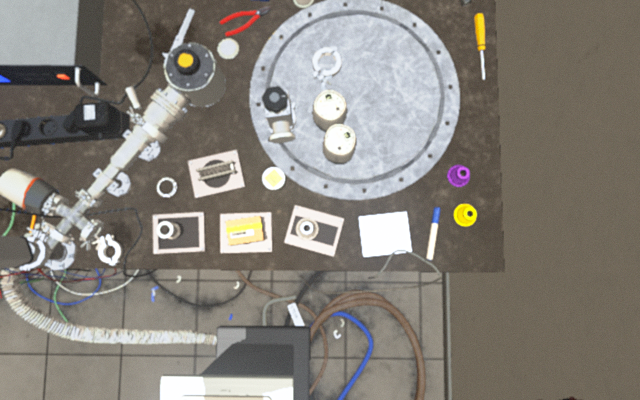

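View pics/side0.png

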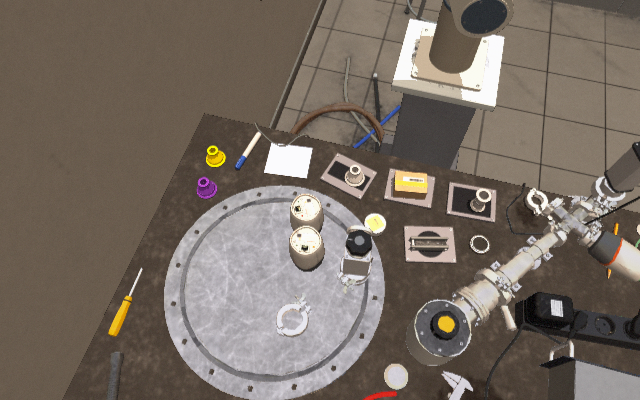

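```bash
python3 - <<'E'
import cv2,numpy as np
t=cv2.imread("pics/top0.png")[140:265,140:420]
s=cv2.imread("pics/side0.png")[130:270,250:530]
t=cv2.resize(t,(784,350),interpolation=cv2.INTER_CUBIC)
cv2.imwrite("pics/crop_t.png",t)
cv2.imwrite("pics/crop_s.png",cv2.resize(s,(784,392),interpolation=cv2.INTER_CUBIC))
E
```

```text
(no output)
```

View pics/crop_t.png

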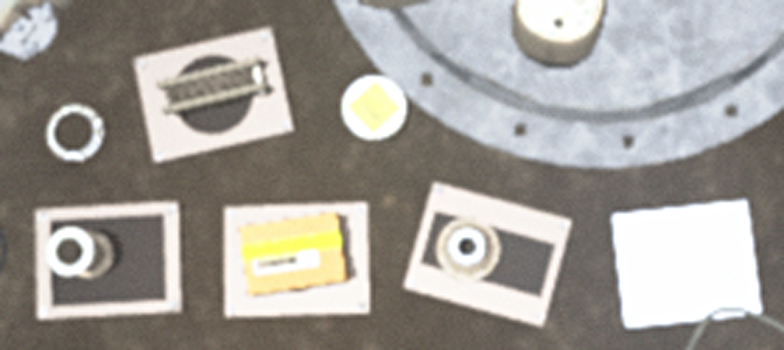

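View pics/crop_s.png

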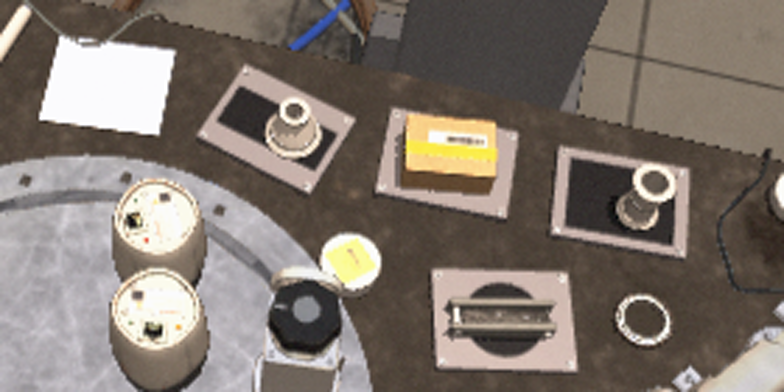

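Candidates: reducer-like objects are the grey one on the slotted nest (top px 306,229), purple (459,176) and yellow (465,215). The grey one is the one I want; the two crops confirm it. The nipple is at (165,230) in the box nest, the carton at (245,231), and the hex keys at (217,172) on the round nest. That cavity scales to about 75 mm, so it's the large one and the carton is on the small one. The tin is at (273,178) and the mat at (386,234).

```bash
cat > h.py <<'E'
from station import *
import cv2,numpy as np
from scipy.spatial.transform import Rotation as R
def camT(n):
    i=camera_info(n)
    if n!="wrist": return i["intrinsics"],i["T"]
    q=get_ee_rot();T=np.eye(4);T[:3,:3]=R.from_quat([q[1],q[2],q[3],q[0]]).as_matrix();T[:3,3]=get_tcp_pos()
    return i["intrinsics"],T@i["tool_from_camera"]
def cast(K,T,uv,z):
    uv=np.asarray(uv,float).reshape(-1,2);K=np.asarray(K);T=np.asarray(T)
    d=np.c_[(uv[:,0]-K[0,2])/K[0,0],-(uv[:,1]-K[1,2])/K[1,1],-np.ones(len(uv))]@T[:3,:3].T
    return (T[:3,3]+d*((z-T[2,3])/d[:,2])[:,None])[:,:2]
def comp(mask,seed,r=12):
    """contour of the mask's blob nearest to the seed"""
    cs,_=cv2.findContours(mask.astype(np.uint8),cv2.RETR_EXTERNAL,cv2.CHAIN_APPROX_NONE)
    cs=[c for c in cs if cv2.contourArea(c)>25]
    return max(cs,key=lambda c:cv2.pointPolygonTest(c,tuple(map(float,seed)),True))[:,0,:]
def rect(K,T,c,z):
    """centre, (short,long), yaw of the long axis from world y, of contour on plane z"""
    p=cast(K,T,c,z).astype(np.float32)
    b=cv2.boxPoints(cv2.minAreaRect(p));e=[b[1]-b[0],b[2]-b[1]];e.sort(key=np.linalg.norm)
    a=np.arctan2(-e[1][0],e[1][1]);a=(a+np.pi/2)%np.pi-np.pi/2
    return b.mean(0),[np.linalg.norm(v) for v in e],a
E
cat > m.py <<'E'
from h import *
im={n:cv2.imread(f"pics/{n}0.png") for n in("top","side")}
seeds={"top":dict(nest_box=(178,248),nest_nip=(245,250),nest_hex=(300,245),mat=(386,234),nest_red=(216,193),tin=(273,172)),
 "side":dict(nest_box=(471,215),nest_nip=(410,203),nest_hex=(340,188),mat=(288,160),nest_red=(430,259),tin=(375,230))}
for n in im:
    K,T=camT(n);hsv=cv2.cvtColor(im[n],cv2.COLOR_BGR2HSV)
    m=(hsv[...,2]>(125 if n=="top" else 115))
    for k,s in seeds[n].items():
        c,sz,a=rect(K,T,comp(m,s),dict(mat=.003,tin=.024).get(k,.009))
        print(n,k,np.round(c,4),np.round(sz,4),round(a,3))
    m=(hsv[...,1]>90)&(hsv[...,2]>(150))&(hsv[...,0]>8)&(hsv[...,0]<35)
    c,sz,a=rect(K,T,comp(m,(245,225) if n=="top" else (411,180)),.047)
    print(n,"carton",np.round(c,4),np.round(sz,4),round(a,3))
    m=(hsv[...,2]>(215 if n=="top" else 190))
    for k,s,z in (("nipple",(165,230) if n=="top" else (483.5,195.5),.063),("reducer",(306.5,228) if n=="top" else (355,169),.054)):
        print(n,k,"seed",np.round(cast(K,T,s,z),4))
K,T=camT("top")
c=[(140+x/2.8,140+y/2.8) for x,y in((162,85),(168,118),(268,62),(272,92))]
print("hex top",rect(K,T,np.array(c),.033))
K,T=camT("side")
c=[(250+x/2.8,130+y/2.8) for x,y in((447,297),(447,332),(556,299),(556,333))]
print("hex side",rect(K,T,np.array(c),.033))
E
python3 m.py
```

```text
top nest_box [0.4961 0.1282] [0.1019 0.1304] 0.06
top nest_nip [ 0.498 -0.039] [0.1017 0.132 ] 0.04
top nest_hex [ 0.5038 -0.2102] [0.1024 0.138 ] -0.256
top mat [ 0.4681 -0.4034] [0.1719 0.2326] 0.008
top nest_red [0.6451 0.0405] [0.1019 0.1307] 0.235
top tin [ 0.8369 -0.3052] [0.5216 0.5295] 0.003
top carton [ 0.5053 -0.0435] [0.0529 0.0863] 0.031
top nipple seed [[0.4989 0.1435]]
top reducer seed [[ 0.507  -0.1912]]
side nest_box [0.4958 0.1279] [0.0976 0.127 ] 0.066
side nest_nip [ 0.4952 -0.0396] [0.1032 0.1271] 0.045
side nest_hex [ 0.5048 -0.2091] [0.0975 0.1285] -0.257
side mat [ 0.4437 -0.3339] [0.1798 0.2937] 0.605
side nest_red [0.6447 0.0398] [0.0986 0.1272] 0.239
side tin [ 0.8467 -0.3055] [0.5261 0.5272] 0.199
side carton [ 0.5022 -0.041 ] [0.0607 0.085 ] 0.166
side nipple seed [[0.503 0.145]]
side reducer seed [[ 0.5087 -0.1909]]
hex top (array([0.64369935, 0.02924168], dtype=float32), [np.float32(0.029977947), np.float32(0.09546873)], np.float32(0.22470832))
hex side (array([0.65403694, 0.03642243], dtype=float32), [np.float32(0.033388495), np.float32(0.09955765)], np.float32(0.24868226))
```

```bash
cat >> h.py <<'E'
def quat(yaw):
    q=(R.from_euler("z",np.pi/2+yaw)*R.from_euler("x",np.pi)).as_quat();return np.array([q[3],q[0],q[1],q[2]])
E
python3 - <<'E'
from h import *
movel([.2,-.58,.26],v=.3)
for p in [(.5,.12,.26),(.55,.0,.2)]: print(inverse_kinematics(p,quat(.1)))
move_pose((.56,-.01,.2),quat(.15)); wait(.2)
K,T=camT("wrist");np.savez("w1.npz",K=K,T=T)
cv2.imwrite("pics/w1.png",read_camera("wrist")[:,:,::-1])
print(get_time(),get_tcp_pos())
E
```

```text
[ 2.12400097e-01  2.14658294e-01  1.83683207e+00 -4.44089210e-16
  1.09010229e+00  1.12400097e-01]
[-2.16380521e-02  3.42502127e-01  1.81544160e+00 -4.44089210e-16
  9.83648924e-01 -1.21638052e-01]
3.1917 [ 0.56002869 -0.01043828  0.20003632]
```

View pics/w1.png

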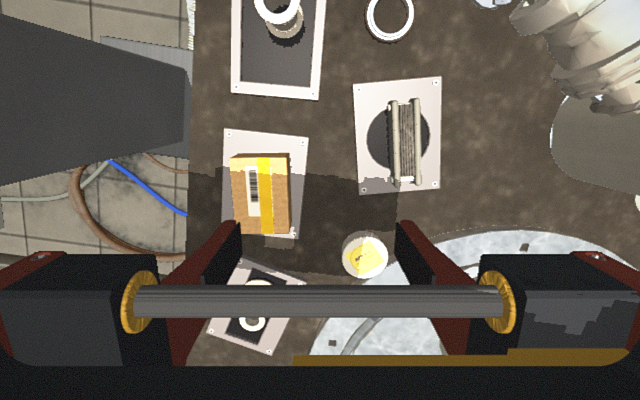

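```bash
python3 - <<'E'
import cv2
i=cv2.imread("pics/w1.png")[70:250,215:455]
cv2.imwrite("pics/w1c.png",cv2.resize(i,(792,594),interpolation=cv2.INTER_CUBIC))
E
```

```text
(no output)
```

View pics/w1c.png

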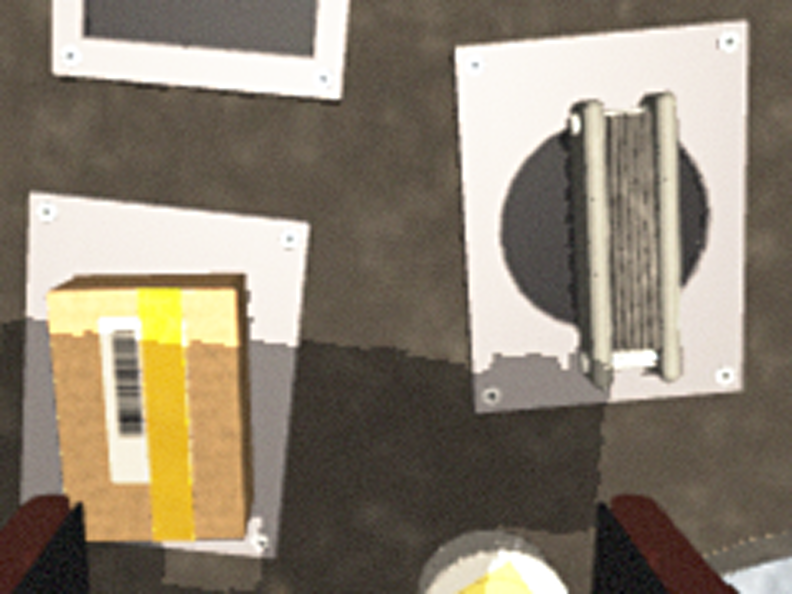

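```bash
python3 - <<'E'
from h import *
d=np.load("w1.npz")
f=lambda L:[(215+x/3.3,70+y/3.3) for x,y in L]
for n,L,z in(("carton",[(50,292),(240,287),(247,538),(87,540)],.047),("hex",[(580,102),(675,95),(679,380),(600,386)],.033),
  ("nest_red",[(456,47),(748,21),(741,389),(476,413)],.009)):
    p=cast(d["K"],d["T"],f(L),z)
    e=[np.linalg.norm(p[i]-p[i-1]) for i in range(4)]
    v=(p[0]-p[3])/2+(p[1]-p[2])/2
    print(n,p.mean(0).round(4),np.round(e,4),"yaw long",round(np.arctan2(-v[0],v[1]),3))
print(cast(*camT("top"),(385,233.6),.003), cast(*camT("top"),(273.6,178.2),.024))
E
```

```text
carton [ 0.5047 -0.0399] [0.0842 0.0598 0.0848 0.0538] yaw long 0.186
hex [0.6498 0.0367] [0.0925 0.0296 0.0922 0.0265] yaw long 0.268
nest_red [0.6458 0.0402] [0.1265 0.0961 0.1255 0.0959] yaw long 0.237
[[ 0.4977017  -0.38392377]] [[ 0.63102876 -0.10731058]]
```

```bash
cat >> h.py <<'E'
H=.18
def pick(xy,yaw,z):
    move_pose((*xy,H),quat(yaw)); movel((*xy,z+.03),v=.25); movel((*xy,z),v=.08)
    command_gripper(0.0); w=get_grip_width()*88; movel((*xy,H),v=.25)
    print("grip mm",round(w,1),"after lift",round(get_grip_width()*88,1),"F",np.round(get_finger_force(),1),"t",round(get_time(),1))
def place(xy,yaw,z):
    move_pose((*xy,H),quat(yaw)); movel((*xy,z+.02),v=.25)
    hit=movel((*xy,z-.002),v=.04,until_force=6); print("hit",hit,"z err mm",round((get_tcp_pos()[2]-z)*1000,1))
    command_gripper(1.0); movel((*xy,H),v=.25)
E
python3 - <<'E'
from h import *
pick((.501,.144),.0,.003+.038)
place((.5,-.384),.0,.003+.038)
pick((.504,-.0405),.165,.009+.010)
move_pose((.4958,.128,H),quat(.063)); wait(.2)
print(get_tcp_pos(),get_time())
cv2.imwrite("pics/w2.png",read_camera("wrist")[:,:,::-1])
E
```

```text
grip mm 37.0 after lift 37.3 F 30.0 t 6.6
hit True z err mm -0.9
grip mm 59.8 after lift 60.2 F 30.0 t 15.1
[0.49593572 0.12659778 0.17972094] 15.9917
```

View pics/w2.png

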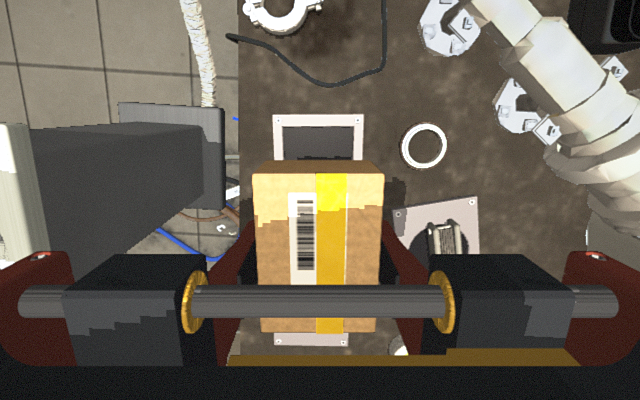

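```bash
python3 - <<'E'
from h import *
print("held carton centre",cast(*camT("wrist"),[(254,175),(384,174),(379,333),(260,333)],get_tcp_pos()[2]+.028).round(4).tolist(),get_tcp_pos())
t=read_camera("top")[:,:,::-1];cv2.imwrite("pics/top2.png",t)
cv2.imwrite("pics/t2c.png",cv2.resize(t[190:270,340:440],(500,400),interpolation=cv2.INTER_CUBIC))
E
```

```text
held carton centre [[0.4651, 0.1674], [0.5232, 0.1715], [0.5306, 0.0873], [0.4688, 0.0835]] [0.49598158 0.12671076 0.17984544]
```

View pics/t2c.png

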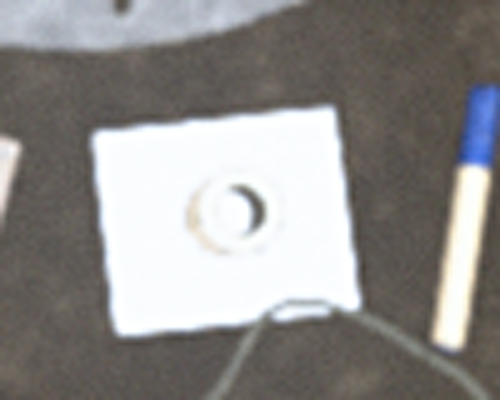

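```bash
python3 - <<'E'
from h import *
print(cast(*camT("top"),(388,232.5),.063))
place((.4958,.128),.063,.003+.010)
move_pose((.5,-.384,.2),quat(0)); wait(.2)
K,T=camT("wrist");np.savez("w3.npz",K=K,T=T)
cv2.imwrite("pics/w3.png",read_camera("wrist")[:,:,::-1])
print(get_time())
E
```

```text
[[ 0.49755669 -0.38356189]]
hit True z err mm -0.3
21.1583
```

View pics/w3.png

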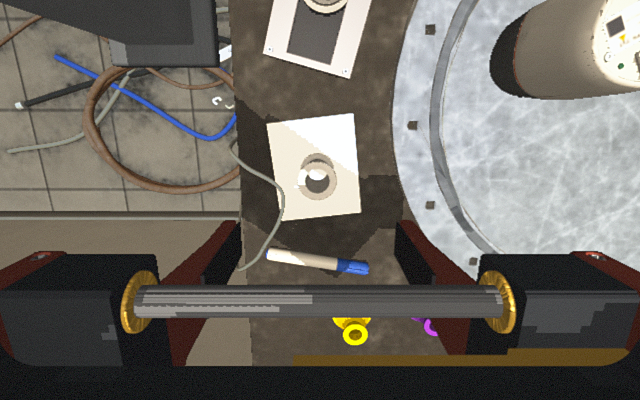

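```bash
python3 - <<'E'
from h import *
p=cast(*camT("wrist"),(316.5,178),.063)[0];print(p)
if abs(p-[.4976,-.3836]).max()<.008:
    p=(p+[.4976,-.3836])/2
    pick(p,0,.003+.038)
    place((.4965,-.0393),0,.003+.038)
    pick((.508,-.191),-.256,.009+.032)
    place((.5,-.384),0,.003+.032)
    pick((.6495,.0355),.245,.009+.009)
    print(get_time())
    move_pose((.5043,-.2097,H),quat(-.256)); wait(.2)
    cv2.imwrite("pics/w4.png",read_camera("wrist")[:,:,::-1])
E
```

```text
[ 0.49948615 -0.37975855]
grip mm 37.3 after lift 37.5 F 30.0 t 24.1
hit True z err mm -0.5
grip mm 27.4 after lift 27.2 F 30.0 t 31.6
hit True z err mm -0.3
grip mm 29.7 after lift 30.1 F 30.0 t 39.9
39.8917
```

View pics/w4.png

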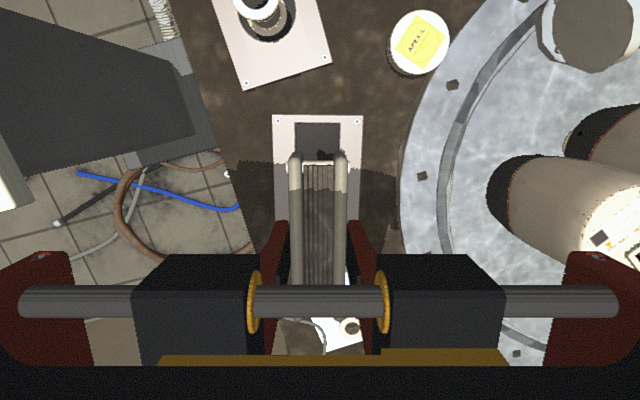

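```bash
python3 - <<'E'
from h import *
t=get_tcp_pos()
u=np.array([np.sin(.256),np.cos(.256)])
for v in (153,157,162): print(v,((cast(*camT("wrist"),(318,v),t[2]+.013)-t[:2])@u).round(4))
E
```

```text
153 [0.0503]
157 [0.0484]
162 [0.0459]
```

```bash
python3 - <<'E'
from h import *
place((.5040,-.2107),-.256,.003+.009)
move_pose((.5,-.384,.2),quat(0)); wait(.2)
K,T=camT("wrist");np.savez("w5.npz",K=K,T=T)
cv2.imwrite("pics/w5.png",read_camera("wrist")[:,:,::-1])
print(get_time())
E
```

```text
hit True z err mm -0.4
45.5667
```

View pics/w5.png

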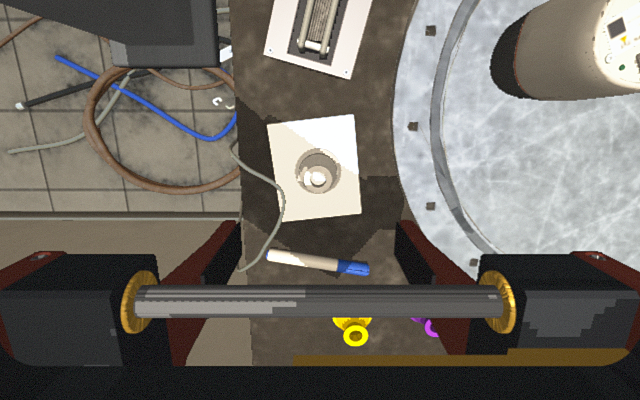

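```bash
python3 - <<'E'
from h import *
c=camT("wrist")
p=cast(*c,(317,177),.048)[0];print(p,cast(*c,(318,172),.013))
if abs(p-[.5,-.384]).max()<.01:
    pick(p,0,.003+.032)
    place((.6450,.0402),0,.003+.032)
    move_pose((.2,-.5,.26),quat(-1)); wait(.2)
    for n in("top","side"): cv2.imwrite(f"pics/{n}9.png",read_camera(n)[:,:,::-1])
    a=cv2.imread("pics/top9.png")[140:265,140:420];b=cv2.imread("pics/side9.png")[145:270,270:550]
    cv2.imwrite("pics/end.png",cv2.resize(np.vstack([a,b]),(660,589),interpolation=cv2.INTER_CUBIC))
    print(get_time())
E
```

```text
[ 0.49976774 -0.38109807] [[ 0.5008435 -0.3829784]]
grip mm 27.6 after lift 27.5 F 30.0 t 48.7
hit True z err mm -1.1
56.0417
```

View pics/end.png

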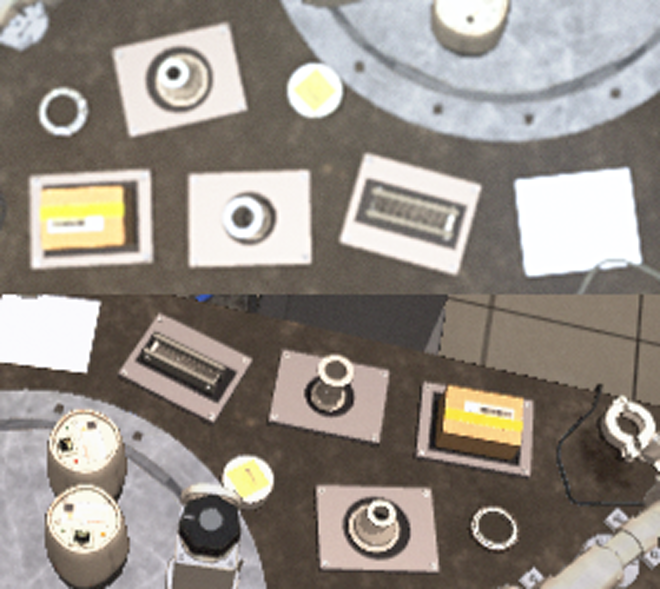

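All four parts are in their own cavities, and every place contact came at the expected floor height. The tin hasn't moved, and the arm is clear.

```bash
python3 -c "
from station import *
print(job_done(),get_time())"
```

```text
the job is handed in; nothing more can be done
the job is handed in; nothing more can be done
```

Job handed in at about 56 s: in the final pictures all four parts sit in their own nests and the tin looks unmoved, but the hand-in returned no verdict.

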